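# Chisel from the stand to the sharpening pot

### The job

The chisel is due for sharpening. Draw it straight up out of the light free-standing tool stand, so gently that the stand neither tips over nor gets dragged along, and stand it blade down in the square wooden pot of the sharpening board. Lower it right to the bottom of the pot before letting go; it may then lean against the pot's rim.

Things in the scene. Friction and masses are not known exactly. Their poses are not given: they have to be found in the camera images.
- chisel_handle (a point): Chisel: the tool in the stand with a stout straight round handle, steel hoop near its flat top (not the ball-handled awl or slim tapered file). Point: centre of the handle, on its axis. Handle 90 mm tall, 26 mm thick (hoop 28). Blade 24 x 5 mm; its edge is 120 mm below the point. z up the tool, y along blade width. About 0.14 kg. Hangs by the handle's lower end on the stand's top, 75 mm of blade below.
- stand: Light loose plywood stand (~0.16 kg), 50 mm deep (x), 202 mm long (y), 85 mm high. Three vertical slots 62 mm apart along y, each 12 (x) by 31 mm (y), through its top and lower boards; the chisel has about 3.5 mm of play all round. Origin: centre of the underside, z up. Tips or slides if pulled sideways with about 1 N. The other two tools end 60 mm above its top. Room for fingers beside handles along its x.
- pot_floor (a point): Centre of the inner floor of the square open wooden pot at one end of a fixed dark board with a grey whetstone; 9 mm above the bench. Pot 50 x 50 mm inside, 64 outside, rim 86 mm above this point. x, y along its walls, z up; the 32 mm high whetstone lies 65 to 215 mm away along -y. With its edge on the floor the upright chisel's handle centre is 120 mm above this point.

How it is judged:
On the way, in this order (a step that is already met when the one before it is completed fails the run):
1. the chisel, held by the gripper, is wholly out of the stand, which still stands upright (contact force between chisel and the fingers above 0.3 N and z of chisel_handle in the frame of stand above 0.207 m and angle between stand's own z axis and vertical below 0.17 rad), for 0.1 s.
2. the chisel, still held and roughly upright, has been lowered into the pot to within 15 mm of its floor (contact force between chisel and the fingers above 0.3 N and x of chisel_handle in the frame of pot_floor between -0.025 and 0.025 m and y of chisel_handle in the frame of pot_floor between -0.025 and 0.025 m and z of chisel_handle in the frame of pot_floor below 0.135 m and angle between chisel_handle's own z axis and vertical below 0.3 rad), for 0.1 s.
At the end, for the whole second after the job is handed in: The chisel stands or leans blade down in the pot, its edge at the floor (handle centre 80 to 135 mm above the pot's floor and within 50 mm of its axis in x and y, leaning less than 43 degrees), at rest; the stand is upright (within 6 degrees) and within 30 mm of where it was (x of chisel_handle in the frame of pot_floor between -0.05 and 0.05 m and y of chisel_handle in the frame of pot_floor between -0.05 and 0.05 m and z of chisel_handle in the frame of pot_floor between 0.08 and 0.135 m and angle between chisel_handle's own z axis and vertical below 0.75 rad and linear speed of chisel below 0.03 m/s and angle between stand's own z axis and vertical below 0.1 rad and distance of stand from where it was at the start of the episode below 0.03 m); the robot touches nothing.
It fails at once if the stand tips by more than 15 degrees (angle between stand's own z axis and vertical above 0.26 rad).
It also fails if it takes over 48 s, if anything falls off the work surface, if the arm or the gripper's body presses on something with over 40 N, if the wrist force passes 120 N, or if a joint passes its speed limit or range.

### The arm

A 6-joint arm with a two-finger parallel gripper is mounted at the origin on the work surface. World frame = base frame: x ahead of the robot, y to its left, z up, the work surface at z = 0. Lengths are in m, angles in rad, forces in N, time in s.
With the tool pointing down it reaches from about 0.275 to 0.725 m from the base axis. Payload 5.6 kg.
Tool frame: the origin (TCP) lies at the very end of the fingers, on their centre line; the grasp point (between the pads) lies 19 mm behind it; x points along the fingers, y is the direction in which the jaws open and shut, and the axes are right-handed (so a half turn about x gives the same grasp; the last joint's range is limited). The gripper opens to 85 mm and grips with 20 to 120 N. Pads are 22 mm wide; open, the fingers measure 114 mm over their backs; the gripper's body (76 mm by 85 mm) begins 54 mm behind the grasp point. The pads swing forward as they close: fully open they stand 13 mm farther back than shut.
Start: joints at [1.499, 0.255, 0.108, 0, -1.424, -0.285], TCP at [0.192, 0.515, 0.231] pointing down, gripper open.
Joint ranges: [-2.95, 2.95], [-1.21, 1.97], [-1.09, 1.5], [-2.87, 1.71], [-2.94, -0.07], [-3.05, 3.05]. Speed limits (rad/s): [2.57, 2.57, 3.14, 3.14, 3.14, 3.14].

### API

Orientations are given as a unit quaternion [w, x, y, z].
In Python, from plant import sensors, snapshot, calibration, ctrl gives the robot as it stands.
- The arm moves only by the shell command python3 -m pendant 'ROWS' [FORCE]. ROWS is text: rows parted by semicolons, each of 5 numbers parted by spaces: the gripper command: -1 is shut, 1 is fully open, values between are in proportion, then the shift along the world's x, y, z in cm, then the turn about the world's z in rad. A call has 1 to 20 rows; each row is the pose to reach, as a shift and turn from the pose measured when the call began; what a row does not reach only later rows make up. A row lasts 1/12 s, in which the tool goes at most 41.7 mm and 7.16 degrees, less where a joint would pass 70% of its speed; a pose out of reach is approached as far as the arm can. A call with a gripper value outside its range is refused whole. The fingers move at their own pace and stop on an object; FORCE is the grip in N (left out, the last holds). Time passes only in rows, so rows that repeat a pose let the fingers close. It gives the time, the measured TCP pose, the force and the opening at its end, in the units of the state.
- sensors.read_state(): the state, without advancing time (a new reading comes with each control period).
- snapshot(name): name is "scene" or "top" or "wrist"; returns (picture, depth): 480x640x3 uint8, red, green, blue; 480x640 float32, m along the optical axis (not along the pixel's ray), 0 where there is no reading.
- calibration(name): a dict with "camera_matrix" (3x3 intrinsics, pixels), "T" (4x4, takes a point from camera to world coordinates). Camera axes: x right, y down, z forward; pixel columns grow to the right and rows downward; lengths in m; the calibration is good to about 2 mm. The wrist camera is an equidistant fisheye: a pixel r from the principal point sees the ray r / f radians off the axis. A picture is of the moment at which its call begins: read the wrist's pose just before it. calibration takes no time and is no camera call; for the wrist camera it gives the pose at the moment of the call.
- ctrl.sign_off(): hands the job in, once; it reports no verdict.
The state is a dict: "time_s": time; "qpos": joint angles; "joint_velocities": joint speeds; "joint_torque": joint torques, N m; "tcp_pos": TCP position; "orientation": TCP orientation; "wrist_force": force on the tool from outside, world axes, zero at the start; "wrist_torque": the same for the moment, N m; "finger_gap": opening from 0.0 (shut) to 1.0 (fully open).
Only numpy, scipy, OpenCV 4.12 (cv2) and the standard library are available. Lean on these libraries where they do the work, as an engineer would, in place of code of your own. Each camera call takes 0.05 s, during which the arm holds its last target. There are 200 camera calls.

## Working session

There is one attempt and no reset: what is moved stays moved. The work goes in short steps, Python scripts to look and compute and a shell command to move; the robot and the scene stay as the last step left them, time stands still between calls to the robot, and variables do not carry over. Pictures are saved under pics/ and viewed, about 8 in all and at most 12, crops included, and the job is handed in when it is done.

```bash
mkdir -p pics; ls
cat > h.py <<'E'
import numpy as np, cv2
from plant import sensors, snapshot, calibration, ctrl
def grab(n,fn):
    c=calibration(n); p,d=snapshot(n); cv2.imwrite('pics/'+fn+'.png',p[:,:,::-1]); np.savez('pics/'+fn,p=p,d=d,K=c['camera_matrix'],T=c['T']); return p,d,c
def cloud(d,K,T):
    K=np.array(K);T=np.array(T)
    v,u=np.mgrid[:d.shape[0],:d.shape[1]]
    P=np.stack([(u-K[0,2])/K[0,0]*d,(v-K[1,2])/K[1,1]*d,d],-1)
    W=P@T[:3,:3].T+T[:3,3]; W[d==0]=np.nan; return W
E
python3 - <<'E'
from h import *
for n in('scene','top'):
    p,d,c=grab(n,n+'0'); print(n,c,(d>0).mean())
print(sensors.read_state())
E
```

```text
pics
scene {'camera_matrix': array([[574.27484804,   0.        , 324.60118489],
       [  0.        , 574.27484804, 242.97868811],
       [  0.        ,   0.        ,   1.        ]]), 'T': array([[ 0.78284839,  0.36825095, -0.50153728,  1.05641606],
       [ 0.62215492, -0.47424593,  0.62290774, -0.58913894],
       [-0.00846565, -0.79967621, -0.6003718 ,  0.72149034],
       [ 0.        ,  0.        ,  0.        ,  1.        ]])} 0.99603515625
top {'camera_matrix': array([[467.61333482,   0.        , 317.40805289],
       [  0.        , 467.61333482, 242.9796339 ],
       [  0.        ,   0.        ,   1.        ]]), 'T': array([[ 0.01183562, -0.98882932,  0.14858158,  0.45436079],
       [-0.9989611 , -0.01823248, -0.04176488,  0.0608343 ],
       [ 0.04400735, -0.14793291, -0.98801782,  0.84120338],
       [ 0.        ,  0.        ,  0.        ,  1.        ]])} 0.9961653645833334
{'time_s': 0.1, 'qpos': array([ 1.49858097e+00,  2.55687910e-01,  1.07143009e-01, -4.12546728e-04,
       -1.42391032e+00, -2.84604943e-01]), 'joint_velocities': array([-1.67817774e-04, -2.11250039e-03,  2.10605627e-03,  2.32946446e-03,
       -4.49477943e-04, -6.32218203e-05]), 'joint_torque': array([-1.47088671e-03, -3.87603056e+01,  2.38475400e+01,  5.37795335e+00,
       -3.74700146e-03, -1.00720413e-06]), 'tcp_pos': array([0.19190828, 0.51496235, 0.23049125]), 'orientation': array([ 0.12490942, -0.69579758,  0.12610641,  0.69596016]), 'wrist_force': array([-0.30972934,  0.248013  , -0.34661811]), 'wrist_torque': array([ 0.02973452,  0.01766442, -0.03370671]), 'finger_gap': 0.999773223878928}
```

View pics/scene0.png

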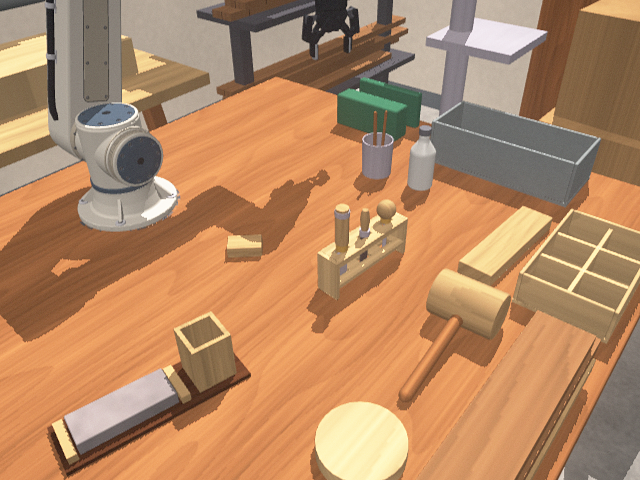

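View pics/top0.png

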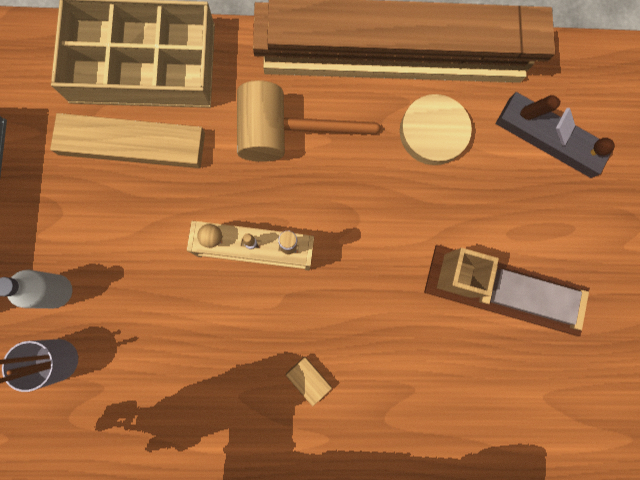

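The chisel is the tool at scene (342,225) and top (288,240). The pot is at scene (205,350) and top (475,270), with the whetstone to its right in the top view.

Run:
```python
from h import *
for n in('scene0','top0'):
    z=np.load(f'pics/{n}.npz'); W=cloud(z['d'],z['K'],z['T'])
    def box(u0,u1,v0,v1,z0,z1):
        Q=W[v0:v1,u0:u1].reshape(-1,3); return Q[(Q[:,2]>z0)&(Q[:,2]<z1)]
    s,p=((310,415,190,300),(170,255,305,395)) if n[0]=='s' else ((180,320,212,275),(430,510,235,310))
    for nm,b,z0,z1 in(('stand',s,.080,.090),('pot',p,.089,.101)):
        Q=box(*b,z0,z1); r=cv2.minAreaRect((Q[:,:2]*1000).astype(np.float32))
        print(n,nm,len(Q),np.median(Q[:,2]),'rect c,size,ang',r, cv2.boxPoints(r).round(0).tolist())
    t=(328,360,200,262) if n[0]=='s' else (272,306,222,258)
    for z0,z1 in((.10,.13),(.13,.165),(.168,.182)):
        Q=box(*t,z0,z1)
        if len(Q)>5:print(n,'handle',z0,len(Q),Q.mean(0).round(4),Q.min(0).round(4),Q.max(0).round(4))
```

```text
scene0 stand 1431 0.0853982410949512 rect c,size,ang ((566.46484375, 137.56768798828125), (205.8769073486328, 53.709754943847656), 83.13722229003906) [[528.0, 39.0], [581.0, 32.0], [605.0, 237.0], [552.0, 243.0]]
scene0 pot 795 0.09467538857361057 rect c,size,ang ((524.3921508789062, -227.42767333984375), (65.06089782714844, 69.27619171142578), 75.46541595458984) [[483.0, -250.0], [550.0, -268.0], [566.0, -205.0], [499.0, -187.0]]
scene0 handle 0.1 186 [0.5651 0.0689 0.1154] [0.5516 0.0621 0.1002] [0.5734 0.0819 0.1299]
scene0 handle 0.13 228 [0.5651 0.0687 0.1476] [0.5502 0.061  0.1302] [0.5739 0.0821 0.1649]
scene0 handle 0.168 146 [0.5616 0.0736 0.1736] [0.5464 0.0616 0.1682] [0.5739 0.0891 0.1774]
top0 stand 2774 0.084938595916762 rect c,size,ang ((567.152587890625, 137.8417510986328), (201.7574920654297, 50.59823226928711), 83.90509033203125) [[531.0, 40.0], [582.0, 35.0], [603.0, 235.0], [553.0, 241.0]]
top0 pot 727 0.09459781267302192 rect c,size,ang ((525.5913696289062, -228.009033203125), (64.92340087890625, 64.57308959960938), 75.30089569091797) [[486.0, -251.0], [549.0, -268.0], [565.0, -205.0], [503.0, -188.0]]
top0 handle 0.1 39 [0.5506 0.0747 0.1149] [0.5476 0.0637 0.1002] [0.5586 0.0883 0.1294]
top0 handle 0.13 36 [0.5497 0.074  0.1458] [0.5464 0.0622 0.1301] [0.5607 0.086  0.1649]
top0 handle 0.168 280 [0.5596 0.0761 0.1738] [0.5468 0.0635 0.1681] [0.5738 0.0898 0.1773]
```

Run:
```python
from h import *
from scipy.spatial.transform import Rotation as R
s=sensors.read_state();q=s['orientation'];M=R.from_quat(q[[1,2,3,0]]).as_matrix();print(M.round(3))
z=np.load('pics/top0.npz');W=cloud(z['d'],z['K'],z['T'])
Q=W[222:258,272:306].reshape(-1,3);Q=Q[(Q[:,2]>.170)&(Q[:,2]<.18)]
print(cv2.minEnclosingCircle((Q[:,:2]*1000).astype(np.float32)), np.median(Q[:,2]))
a=np.arctan2(M[1,1],M[0,1]);print('jaw yaw',a,'turn',[(np.deg2rad(-6.1)-a+k*np.pi) for k in(-1,0,1)], s['qpos'][5])
print('shift cm',(np.array([.5603,.0761,.23])-s['tcp_pos'])*100)
```

```text
[[-0.001 -0.349 -0.937]
 [-0.002 -0.937  0.349]
 [-1.     0.002 -0.   ]]
((560.30712890625, 76.16974639892578), 13.5740385055542) 0.17479417824012794
jaw yaw -1.927677409946166 turn [np.float64(-1.3203803280152813), np.float64(1.8212123255745118), np.float64(4.962804979164305)] -0.28460494264980046
shift cm [ 36.83917223 -43.88623508  -0.04912533]
```

```bash
python3 -m pendant '1 0 0 3 0;1 0 0 5 0;1 3 -3.6 5 -0.1;1 6 -7.2 5 -0.2;1 9 -10.7 5 -0.32;1 12 -14.3 5 -0.43;1 15 -17.9 5 -0.54;1 18 -21.5 5 -0.65;1 21 -25 5 -0.76;1 24 -28.6 5 -0.87;1 27 -32.2 5 -0.98;1 30 -35.8 4 -1.09;1 33 -39.3 3 -1.2;1 35 -41.7 2 -1.27;1 36.84 -43.9 1 -1.32;1 36.84 -43.9 0 -1.32;1 36.84 -43.9 0 -1.32;1 36.84 -43.9 0 -1.32;1 36.84 -43.9 0 -1.32;1 36.84 -43.9 0 -1.32' 25
python3 - <<'E'
from h import *
p,d,c=grab('wrist','w1'); print(c)
print((np.array([.5603,.0761,.119])-sensors.read_state()['tcp_pos'])*100)
E
```

```text
time_s: 1.77
tcp_pos: [0.5602, 0.0768, 0.2313]
orientation: [0.526, -0.473, 0.526, 0.473]
wrist_force: [-0.0, -0.2, 0.8]
finger_gap: 1.001
{'camera_matrix': array([[371.64829954,   0.        , 315.47092999],
       [  0.        , 371.64829954, 240.93255628],
       [  0.        ,   0.        ,   1.        ]]), 'T': array([[-0.99445433,  0.10078356,  0.03005444,  0.55342259],
       [ 0.10516389,  0.95585029,  0.27439166,  0.00639574],
       [-0.00107337,  0.27603062, -0.96114824,  0.37464976],
       [ 0.        ,  0.        ,  0.        ,  1.        ]])}
[  0.01498672  -0.09204562 -11.24889357]
```

View pics/w1.png

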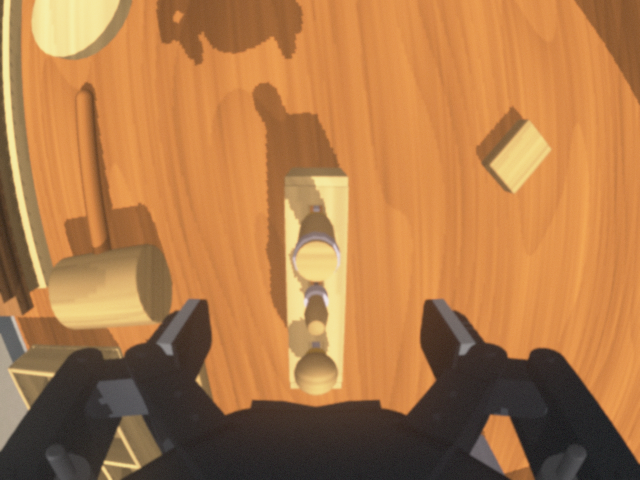

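The wrist view shows the chisel cap at (316,259), between fingertips at about x=195 and x=437 (midpoint 316), so it is centred. I'll check it by casting a ray.

```bash
cat >> h.py <<'E'
def fray(u,v,K,T,z):
    a=(u-K[0,2])/K[0,0];b=(v-K[1,2])/K[1,1];r=np.hypot(a,b);s=np.sinc(r/np.pi)
    w=T[:3,:3]@np.array([a*s,b*s,np.cos(r)]);return T[:3,3]+w*(z-T[2,3])/w[2]
E
python3 - <<'E'
from h import *
z=np.load('pics/w1.npz');K,T,p,d=z['K'],z['T'],z['p'],z['d']
v,u=np.mgrid[:480,:640]
# cap: same-depth connected region around (316,259)
r=d[255:262,310:322];print(np.median(r))
# depth along optical axis -> world
def w3(u,v):
    a=(u-K[0,2])/K[0,0];b=(v-K[1,2])/K[1,1];rr=np.hypot(a,b);t=np.tan(rr)/np.maximum(rr,1e-9)
    P=np.stack([a*t,b*t,np.ones_like(a)],-1)*d[v,u][...,None];return P@T[:3,:3].T+T[:3,3]
W=w3(u,v)[235:290,285:350].reshape(-1,3);Q=W[(W[:,2]>.170)&(W[:,2]<.18)]
print(len(Q),cv2.minEnclosingCircle((Q[:,:2]*1000).astype(np.float32)),np.median(Q[:,2]))
print(fray(316,260,K,T,.175))
E
```

```text
0.20968133
1623 ((560.4893188476562, 75.03059387207031), 13.920001983642578) 0.17555586098542383
[0.5605513  0.07462513 0.175     ]
```

```bash
python3 -m pendant '1 0 -0.1 -2 0;1 0 -0.1 -5 0;1 0 -0.1 -8 0;1 0 -0.1 -10 0;1 0.02 -0.1 -11 0;1 0.02 -0.1 -11.2 0;0.6 0.02 -0.1 -11.2 0;0.3 0.02 -0.1 -11.2 0;0 0.02 -0.1 -11.2 0;-0.2 0.02 -0.1 -11.2 0;-0.2 0.02 -0.1 -11.2 0;-0.2 0.02 -0.1 -11.2 0;-0.2 0.02 -0.1 -11.2 0' 25
python3 - <<'E'
from h import *
p,d,c=grab('wrist','w2'); s=sensors.read_state(); print(s['tcp_pos'],s['wrist_force'])
E
```

```text
time_s: 2.9
tcp_pos: [0.5605, 0.076, 0.1198]
orientation: [0.526, -0.473, 0.525, 0.473]
wrist_force: [-0.2, -0.6, 0.6]
finger_gap: 0.401
[0.56040747 0.07600968 0.11966583] [ 0.39523976  0.17572265 -0.04277268]
```

View pics/w2.png

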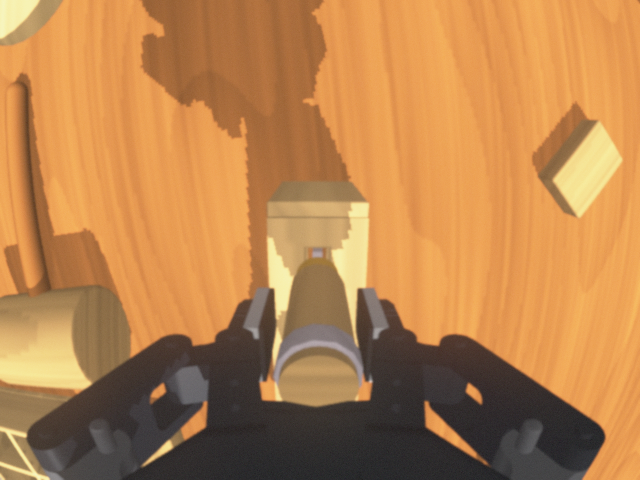

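The handle spans x≈287–347 and the pads are at 273 and 358, so it is centred. I'll close and lift slowly.

```bash
python3 -m pendant '-0.3 0 0 0 0;-0.36 0 0 0 0;-0.42 0 0 0 0;-0.5 0 0 0 0;-0.7 0 0 0 0;-1 0 0 0 0;-1 0 0 0 0;-1 0 0 0 0;-1 0 0 0 0;-1 0 0 0 0' 35
python3 -m pendant '-1 0 0 0.1 0;-1 0 0 0.3 0;-1 0 0 0.5 0;-1 0 0 0.75 0;-1 0 0 1 0;-1 0 0 1.25 0;-1 0 0 1.5 0;-1 0 0 1.75 0;-1 0 0 2 0;-1 0 0 2 0'
python3 - <<'E'
from h import *
p,d,c=grab('scene','s2'); cv2.imwrite('pics/s2c.png',cv2.resize(p[140:320,280:520,::-1],None,fx=3,fy=3))
E
```

```text
time_s: 3.78
tcp_pos: [0.5604, 0.076, 0.1198]
orientation: [0.526, -0.473, 0.525, 0.473]
wrist_force: [-0.6, -0.3, 2.3]
finger_gap: 0.289
time_s: 4.62
tcp_pos: [0.5608, 0.076, 0.1405]
orientation: [0.526, -0.473, 0.525, 0.473]
wrist_force: [-0.0, 0.5, -1.2]
finger_gap: 0.294
```

View pics/s2c.png

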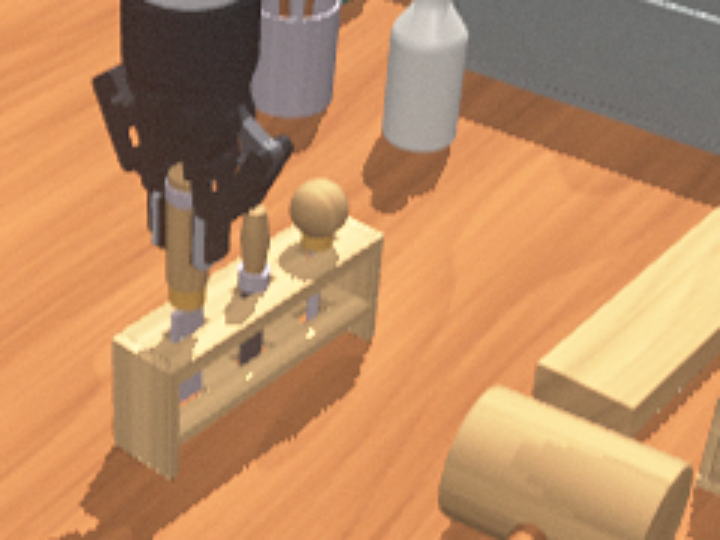

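The chisel is held with its blade partly out, and the stand is upright and in place. Next I'll lift it the rest of the way.

```bash
python3 -m pendant '-1 -0.03 0 0.3 0;-1 -0.03 0 0.8 0;-1 -0.03 0 1.3 0;-1 -0.03 0 1.8 0;-1 -0.03 0 2.3 0;-1 -0.03 0 2.8 0;-1 -0.03 0 3.3 0;-1 -0.03 0 3.8 0;-1 -0.03 0 4.4 0;-1 -0.03 0 5 0;-1 -0.03 0 5.6 0;-1 -0.03 0 6.3 0;-1 -0.03 0 7 0;-1 0 0 8 0;-1 0 0 9 0;-1 0 0 10 0;-1 0 0 11 0;-1 0 0 11 0;-1 0 0 11 0'
python3 - <<'E'
from h import *
p,d,c=grab('scene','s3'); cv2.imwrite('pics/s3c.png',cv2.resize(p[60:320,260:500,::-1],None,fx=2.2,fy=2.2))
W=cloud(d,c['camera_matrix'],c['T']); Q=W[190:300,310:415].reshape(-1,3);Q=Q[(Q[:,2]>.08)&(Q[:,2]<.09)]
print(cv2.minAreaRect((Q[:,:2]*1000).astype(np.float32)),sensors.read_state()['tcp_pos'])
E
```

```text
time_s: 6.25
tcp_pos: [0.5609, 0.0762, 0.2508]
orientation: [0.526, -0.473, 0.524, 0.473]
wrist_force: [-0.1, 0.5, -1.4]
finger_gap: 0.296
((565.9640502929688, 137.9585723876953), (204.61544799804688, 54.423622131347656), 83.6028823852539) [0.56052344 0.07616766 0.24995551]
```

View pics/s3c.png

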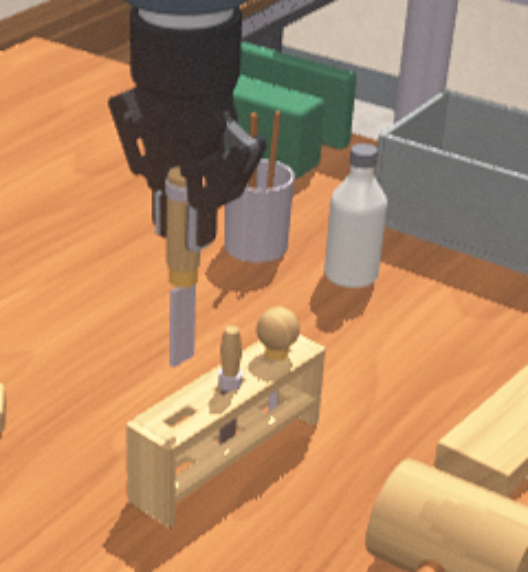

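The chisel is fully out, with its edge at about z=0.14. The stand has not moved (centre 566,138). Now I'll carry it over the pot.

```bash
python3 -m pendant '-1 -0.1 -0.8 0.5 0;-1 -0.3 -2.5 1 -0.01;-1 -0.5 -4.5 1 -0.02;-1 -0.8 -7 1 -0.03;-1 -1.1 -9.5 1 -0.04;-1 -1.4 -12 1 -0.06;-1 -1.7 -14.5 1 -0.07;-1 -2 -17 1 -0.08;-1 -2.3 -19.5 1 -0.09;-1 -2.6 -22 1 -0.11;-1 -2.9 -24.5 1 -0.12;-1 -3.1 -26.5 1 -0.13;-1 -3.3 -28.3 1 -0.14;-1 -3.45 -29.5 1 -0.15;-1 -3.55 -30.2 1 -0.15;-1 -3.55 -30.4 1 -0.15;-1 -3.55 -30.4 1 -0.15;-1 -3.55 -30.4 1 -0.15;-1 -3.55 -30.4 1 -0.15'
python3 - <<'E'
from h import *
from scipy.spatial.transform import Rotation as R
p,d,c=grab('scene','s4'); cv2.imwrite('pics/s4c.png',cv2.resize(p[180:420,100:340,::-1],None,fx=2.4,fy=2.4))
grab('wrist','w4');s=sensors.read_state();q=s['orientation'];print(s['tcp_pos'],R.from_quat(q[[1,2,3,0]]).as_matrix().round(3))
E
```

```text
time_s: 7.88
tcp_pos: [0.5252, -0.227, 0.26]
orientation: [0.56, -0.433, 0.559, 0.433]
wrist_force: [-0.0, -0.5, -0.4]
finger_gap: 0.296
[ 0.52519568 -0.22710693  0.2600411 ] [[ 0.001 -0.968  0.251]
 [ 0.001  0.251  0.968]
 [-1.    -0.001  0.002]]
```

View pics/s4c.png

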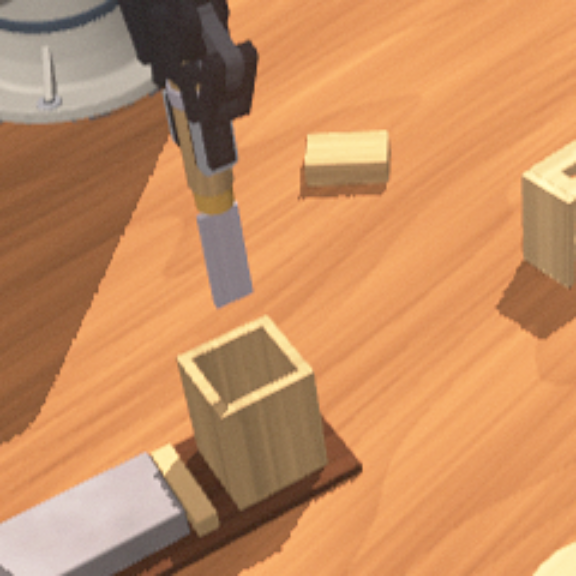

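View pics/w4.png

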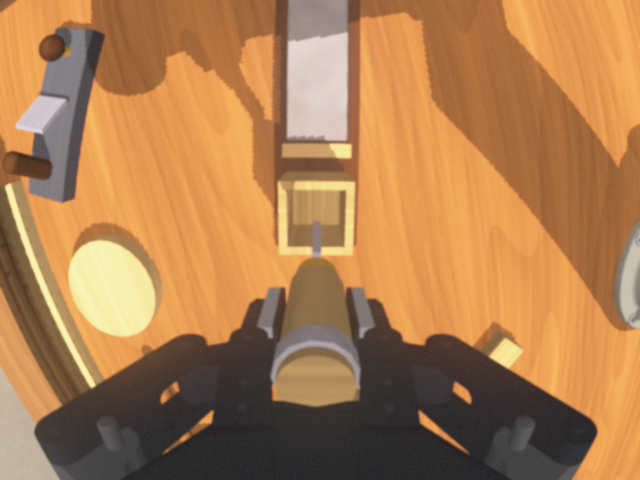

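Both views show the chisel over the pot. In the wrist image its tip is at (317,222) and the pot opening is about (288–346,190–247). I'll check the tip position with depth.

Run:
```python
from h import *
z=np.load('pics/s4.npz');W=cloud(z['d'],z['K'],z['T']);Q=W[180:325,165:215].reshape(-1,3)
Q=Q[(abs(Q[:,0]-.525)<.05)&(abs(Q[:,1]+.228)<.05)]
for a in np.arange(.13,.24,.01):
    B=Q[(Q[:,2]>a)&(Q[:,2]<a+.01)]
    if len(B):print(round(a,3),len(B),B.mean(0).round(4),B.min(0).round(4),B.max(0).round(4))
z=np.load('pics/w4.npz');T=z['T'];K=z['K']
for uv in((317,222),(288,190),(346,190),(346,247),(288,247)):print(uv,fray(*uv,K,T,.15 if uv[0]==317 else .095))
```

```text
0.15 83 [ 0.5257 -0.2274  0.1553] [ 0.5185 -0.2389  0.1502] [ 0.5313 -0.2143  0.1596]
0.16 90 [ 0.526  -0.2272  0.165 ] [ 0.5182 -0.238   0.1602] [ 0.5308 -0.2149  0.1697]
0.17 94 [ 0.526  -0.2268  0.1749] [ 0.5178 -0.238   0.17  ] [ 0.5301 -0.2148  0.18  ]
0.18 94 [ 0.5258 -0.2275  0.1849] [ 0.5178 -0.2386  0.1801] [ 0.5304 -0.215   0.19  ]
0.19 94 [ 0.5261 -0.227   0.1948] [ 0.5186 -0.2382  0.1901] [ 0.5302 -0.2152  0.2   ]
0.2 102 [ 0.5261 -0.2272  0.2048] [ 0.519  -0.2387  0.2   ] [ 0.5303 -0.2148  0.2098]
0.21 97 [ 0.526  -0.2277  0.215 ] [ 0.519  -0.2379  0.21  ] [ 0.5311 -0.2141  0.22  ]
0.22 56 [ 0.5304 -0.2306  0.2269] [ 0.5191 -0.2387  0.2202] [ 0.5365 -0.2169  0.23  ]
0.23 80 [ 0.5315 -0.2311  0.2347] [ 0.52   -0.2376  0.23  ] [ 0.5375 -0.2188  0.24  ]
(317, 222) [ 0.52245018 -0.23818183  0.15      ]
(288, 190) [ 0.54217612 -0.2584888   0.095     ]
(346, 190) [ 0.49516274 -0.24632966  0.095     ]
(346, 247) [ 0.50673628 -0.19780647  0.095     ]
(288, 247) [ 0.55555163 -0.210435    0.095     ]
```

The blade is vertical, its centre within about 1 mm of the pot's, and its edge is at z≈0.150. I need to lower it 14.1 cm.

```bash
python3 -m pendant '-1 0 -0.05 -1 0;-1 0 -0.05 -2.5 0;-1 0 -0.05 -4 0;-1 0 -0.05 -5.5 0;-1 0 -0.05 -7 0;-1 0 -0.05 -8.5 0;-1 0 -0.05 -10 0;-1 0 -0.05 -11 0;-1 0 -0.05 -12 0;-1 0 -0.05 -12.5 0;-1 0 -0.05 -13 0;-1 0 -0.05 -13.3 0;-1 0 -0.05 -13.5 0;-1 0 -0.05 -13.7 0;-1 0 -0.05 -13.7 0;-1 0 -0.05 -13.7 0'
python3 -m pendant '-1 0 0 -0.1 0;-1 0 0 -0.2 0;-1 0 0 -0.3 0;-1 0 0 -0.3 0'
```

```text
time_s: 9.32
tcp_pos: [0.5254, -0.2277, 0.1234]
orientation: [0.56, -0.433, 0.558, 0.433]
wrist_force: [0.7, 0.1, -1.9]
finger_gap: 0.295
time_s: 9.65
tcp_pos: [0.5256, -0.2278, 0.1208]
orientation: [0.56, -0.433, 0.558, 0.433]
wrist_force: [-0.2, 1.0, 1.5]
finger_gap: 0.295
```

```bash
python3 -m pendant '-1 0 0 -0.05 0;-1 0 0 -0.1 0;-1 0 0 -0.1 0;-1 0 0 -0.1 0'
python3 - <<'E'
from h import *
p,d,c=grab('scene','s5'); cv2.imwrite('pics/s5c.png',cv2.resize(p[180:420,100:340,::-1],None,fx=2.4,fy=2.4))
E
```

```text
time_s: 9.98
tcp_pos: [0.5257, -0.228, 0.1207]
orientation: [0.56, -0.434, 0.558, 0.432]
wrist_force: [-0.6, 2.1, 5.2]
finger_gap: 0.294
```

View pics/s5c.png

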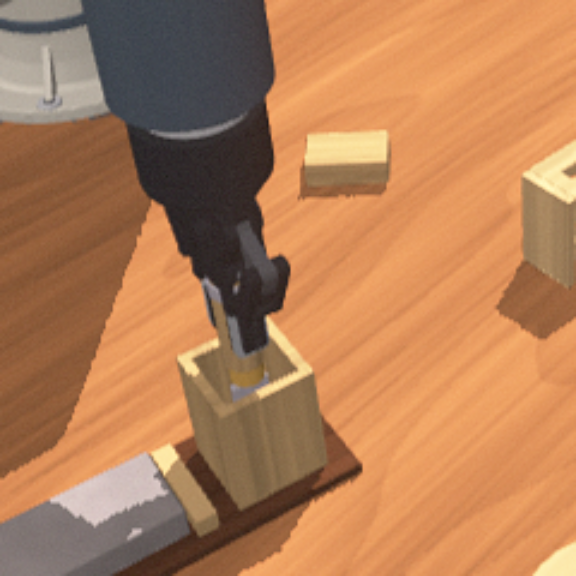

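The edge is on the floor: z has stalled, the upward force is 5 N, and the chisel is upright and centred. I'll release it and rise.

```bash
python3 -m pendant '-0.4 0 0 0 0;-0.35 0 0 0 0;-0.3 0 0 0 0;-0.2 0 0 0 0;0 0 0 0 0;0.3 0 0 0 0;0.6 0 0 0 0;1 0 0 0 0;1 0 0 0 0;1 0 0 0 0;1 0 0 0 0;1 0 0 0 0' 
python3 -m pendant '1 0 0 0.5 0;1 0 0 1 0;1 0 0 2 0;1 0 0 3.5 0;1 0 0 5 0;1 0 0 7 0;1 0 0 9 0;1 0 0 11 0;1 0 0 13 0;1 0 0 15 0;1 0 0 16 0;1 0 0 16 0;1 0 0 16 0'
python3 - <<'E'
from h import *
p,d,c=grab('scene','s6'); cv2.imwrite('pics/s6c.png',cv2.resize(p[180:420,100:420,::-1],None,fx=2.4,fy=2.4))
W=cloud(d,c['camera_matrix'],c['T'])
Q=W[190:300,310:415].reshape(-1,3);Q=Q[(Q[:,2]>.08)&(Q[:,2]<.09)]
print('stand',cv2.minAreaRect((Q[:,:2]*1000).astype(np.float32)))
Q=W[240:345,165:250].reshape(-1,3);Q=Q[(abs(Q[:,0]-.525)<.07)&(abs(Q[:,1]+.228)<.07)&(Q[:,2]<.23)]
for a in np.arange(.11,.2,.01):
    B=Q[(Q[:,2]>a)&(Q[:,2]<a+.01)]
    if len(B):print(round(a,3),len(B),B.mean(0).round(4),B.max(0).round(4))
E
```

```text
time_s: 11.03
tcp_pos: [0.5257, -0.228, 0.1207]
orientation: [0.56, -0.434, 0.558, 0.432]
wrist_force: [-0.5, -0.7, 0.1]
finger_gap: 1.0
time_s: 12.12
tcp_pos: [0.5258, -0.2278, 0.2809]
orientation: [0.56, -0.434, 0.558, 0.432]
wrist_force: [0.8, -0.3, -0.8]
finger_gap: 0.996
stand ((565.9757690429688, 137.52113342285156), (205.5043182373047, 54.21302032470703), 84.02507019042969)
0.11 85 [ 0.5318 -0.2324  0.1153] [ 0.5374 -0.2181  0.12  ]
0.12 82 [ 0.5318 -0.232   0.1247] [ 0.5378 -0.219   0.1295]
0.13 96 [ 0.5314 -0.2324  0.1349] [ 0.5368 -0.218   0.1399]
0.14 92 [ 0.5316 -0.2323  0.1453] [ 0.5379 -0.2189  0.1499]
0.15 90 [ 0.5313 -0.2319  0.1548] [ 0.5377 -0.2175  0.1597]
0.16 96 [ 0.5317 -0.2325  0.1653] [ 0.5381 -0.2177  0.1699]
0.17 231 [ 0.5258 -0.2282  0.1749] [ 0.5373 -0.215   0.1788]
```

View pics/s6c.png

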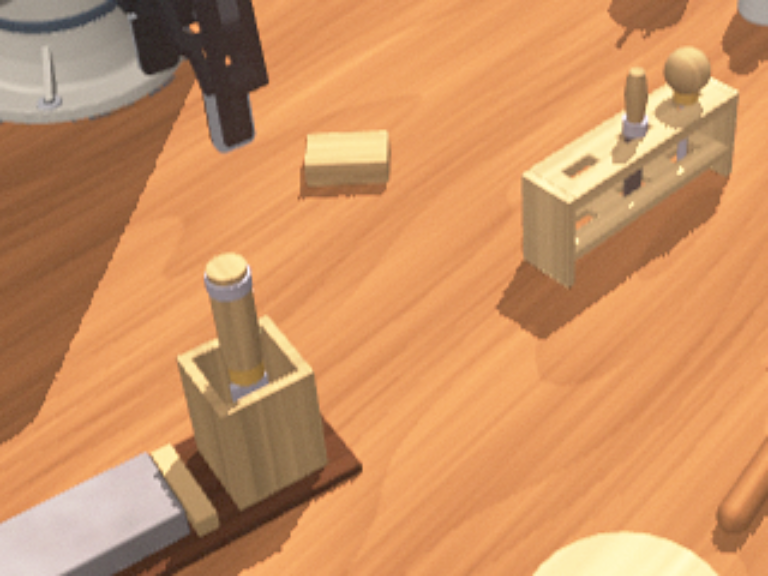

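The chisel stands upright in the pot, clear of the gripper, and the stand is in place. I'm handing it in.

```bash
python3 -c "
from plant import ctrl; print(ctrl.sign_off())"
```

```text
the job is handed in; nothing more can be done
None
```

The chisel is standing blade down in the sharpening board's pot. I drew it straight up out of the stand, carried it over, lowered it until its edge met the floor, let go and rose clear. I handed the job in just after 12.1 s on the robot's clock, and no verdict was reported.

- **Chisel:** in the last picture it stands upright and untouched near the pot's centre. Its top is at about z = 0.175 m, which matches an edge on the pot floor.
- **Pot floor contact:** the tool stopped descending and the wrist read about 5 N upward before I released it.
- **Stand:** it is upright, and its measured centre is within about 1 mm of where it started.
- **Gripper:** it is open, with the fingertips about 10 cm above the chisel.

One disagreement: the pot corners and chisel tip I picked by eye in the wrist picture came out up to about 1 cm off in places. I used the scene-camera depth and the earlier pot measurement instead, and the placing bore that out. No check failed.

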